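Check a cassette player's slot with the right feeler blade

TASK

Check the gap in the slot of the cassette player that stands on end: from the wooden stand take the feeler blade that fits with drag, the one that pushes the sprung orange pad back a little (the thin one would hang loose, the thick one cannot enter). Slide it down into the slot against the drag until its collar sits on the player's top, then let go and leave it standing there. Leave the other two blades in the stand.

Things in the scene. Friction and masses are not known exactly. Their poses are not given: they have to be found in the camera images.
- player: Black cassette player on end, fixed, 100 (x -55 to 45) x 180 x 100 mm high. Origin at table level under the slot in its flat top; slot along y, 74 long, centred, over 60 deep. Gap 8 wide at rest: fixed face x=+4, sprung orange pad x=-4, yielding 7 mm towards -x (3 N, 4-5 N at 2 mm) and pressing a blade on the fixed face: a few N of drag. Top 18 flares to a mouth 22 wide. Home: blue origin at x=-1, y=0, z=100 mm.
- gauge_blue: Feeler blade with blue handle, 110 g, hanging by its collar in the stand. Origin: centre of the collar's underside; z up the handle, x through the blade's thickness. Handle: 22 x 22 mm post, from 4 to 54 mm above the origin. Collar 48 (x) x 40 (y) x 4 mm. Aluminium blade below it: 10 mm thick (x), 40 wide (y), 60 long, rounded tip. It fits the 8 mm gap with drag.
- gauge_yellow: The same with a yellow handle, 80 g, blade 5 mm thick: loose in the slot. The stand that holds all three is a fixed plywood bridge 80 x 250 mm, top 80 mm above the table, with three slots 26 x 52 mm in a row along its y, 80 mm apart, in any order; a blade whose origin is 60 mm above the stand's top is just clear of it.
- gauge_red: The same with a red handle, 160 g, blade 18 mm thick: too thick for the slot. Hangs in the same stand.
Mind the look-alikes: they are no part of the job. Several things have the shape of the gauge_blue; the one meant has the colours described above.

How it is judged:
On the way, in this order (a step that is already met when the one before it is completed fails the run):
1. the blue-handled blade is lifted clear of the stand (height (world z) of gauge_blue above 0.14 m), for 0.1 s.
2. the blade is in the slot, at least 15 mm past the flared mouth, guided by the fingers and dragging on the slot's sides (2 N or more) (z of gauge_blue in the frame of player below 0.127 m and y of gauge_blue in the frame of player between -0.03 and 0.03 m and x of gauge_blue in the frame of player between -0.025 and 0.02 m and contact force between gauge_blue and player above 2 N and contact force between the fingers and gauge_blue above 1 N), for 0.1 s.
At the end, for the whole second after the job is handed in: The blue-handled blade stands at rest in the slot, dragged on by the pad (contact at least 2 N): collar on the player's top (within 6 mm), centred along the slot within 25 mm, upright within 10 degrees; the yellow and red ones within 20 mm of where they hung in the stand (z of gauge_blue in the frame of player between 0.09 and 0.106 m and x of gauge_blue in the frame of player between -0.016 and 0.012 m and y of gauge_blue in the frame of player between -0.025 and 0.025 m and angle between gauge_blue's own z axis and vertical below 0.17 rad and contact force between gauge_blue and player above 2 N and linear speed of gauge_blue below 0.02 m/s and distance of each of gauge_yellow, gauge_red from where it was at the start of the episode below 0.02 m); the robot touches nothing.
It fails at once if the yellow or red blade is moved more than 30 mm from its place in the stand (distance of any of gauge_yellow, gauge_red from where it was at the start of the episode above 0.03 m).
It also fails if it takes over 42 s, if anything falls off the work surface, if the arm or the gripper's body presses on something with over 40 N, if the wrist force passes 120 N, or if a joint passes its speed limit or range.

ROBOT

A 7-joint arm with a two-finger parallel gripper is mounted at the origin on the work surface. World frame = base frame: x ahead of the robot, y to its left, z up, the work surface at z = 0. Lengths are in m, angles in rad, forces in N, time in s.
With the tool pointing down it reaches from about 0.425 to 0.925 m from the base axis. Payload 6.8 kg.
Tool frame: the origin (TCP) lies at the very end of the fingers, on their centre line; the grasp point (between the pads) lies 19 mm behind it; z points along the fingers, y is the line along which they close (so a half turn about z gives the same grasp; the last joint's range is limited). The gripper opens to 85 mm and grips with 20 to 120 N. Pads are 22 mm wide; open, the fingers measure 114 mm over their backs; the gripper's body (76 mm by 85 mm) begins 54 mm behind the grasp point. The pads swing forward as they close: fully open they stand 13 mm farther back than shut.
Start: joints at [-1.438, 0.477, 0.022, 1.555, -0.011, 1.109, -0.083], TCP at [0.161, 0.656, 0.231] pointing down, gripper open.
Joint ranges: [-2.96, 2.96], [-0.34, 2.1], [-1.41, 1.46], [0.24, 2.44], [-1.37, 4.51], [0.17, 1.92], [-2.96, 2.96]. Speed limits (rad/s): [2.39, 2.39, 3.14, 3.14, 3.14, 3.14, 3.14].

INTERFACE

Orientations are given as a unit quaternion [w, x, y, z].
In Python, from station import get_obs, read_camera, hand_in gives the robot as it stands.
- The arm moves only by the tool arm_command, never from a script. Its argument "commands" is one flat list of numbers, 7 for each row, row after row: the shift along the tool's x, y, z in m, then the turn, a rotation vector about the tool's x, y, z in degrees, then the opening, from 0 (shut) to 1 (fully open). In form: [tx, ty, tz, rx, ry, rz, fingers, tx, ty, tz, rx, ry, rz, fingers, ...]. A call has 1 to 8 rows; each row is the pose to reach, as a shift and turn from the pose commanded when the call began, along the tool's axes at that moment; what a row does not reach only later rows make up. A row lasts 1/10 s, in which the tool goes at most 50 mm and 8.59 degrees, less where a joint would pass 70% of its speed; a pose out of reach is approached as far as the arm can. A call with a gripper value outside its range is refused whole. The fingers move at their own pace and stop on an object; "force" is the grip in N (left out, the last holds). Time passes only in rows, so rows that repeat a pose let the fingers close. It gives the time, the measured TCP pose, the force, the opening and the grip force at its end, in the units of the state.
- get_obs(): the state, without advancing time (a new reading comes with each control period).
- read_camera(name): name is "scene" or "top" or "wrist"; returns a dict with "img" (480x640x3 uint8, red, green, blue), "camera_matrix" (3x3 intrinsics, pixels), "pose" (4x4, takes a point from camera to world coordinates). Camera axes: x right, y down, z forward; pixel columns grow to the right and rows downward; lengths in m; the calibration is good to about 2 mm. A picture is of the moment at which its call begins. There is no depth.
- hand_in(): hands the job in; it is judged then, once.
The state is a dict: "t": time; "q": joint angles; "joint_vel": joint speeds; "joint_torque": joint torques, N m; "eef_pos": TCP position; "tool_rot": TCP orientation; "contact_force": force on the tool from outside, world axes, zero at the start; "torque": the same for the moment, N m; "gripper_width": opening from 0.0 (shut) to 1.0 (fully open); "grasp_force": force on a finger pad.
Only numpy, scipy, OpenCV 4.12 (cv2) and the standard library are available. Lean on these libraries where they do the work, as an engineer would, in place of code of your own. Each camera call takes 0.05 s, during which the arm holds its last target. There are 200 camera calls.

## Working session

There is one attempt and no reset: what is moved stays moved. The work goes in short steps, Python scripts to look and compute and a tool call to move; the robot and the scene stay as the last step left them, time stands still between calls to the robot, and variables do not carry over. Pictures are saved under pics/ and viewed, at most 10 in all, crops included, and the job is handed in when it is done.

Besides the shell and the picture viewer there is one more tool, called after ">>>" in YAML: its name, and indented under it one key for each argument. arm_command: Moves the arm, as the interface text tells. Its arguments: {"type":"object","properties":{"commands":{"type":"array","items":{"type":"number"}},"force":{"type":"number"}},"required":["commands"]}

```bash
mkdir -p pics
python3 - <<'E'
from station import *
import cv2, numpy as np, pickle
o=get_obs();print(o['t'],o['eef_pos'],o['tool_rot'],o['gripper_width'])
d={}
for n in('scene','top'):
    c=read_camera(n);d[n]=c;cv2.imwrite(f'pics/{n}0.png',c['img'][:,:,::-1]);print(n,c['camera_matrix'].tolist(),np.round(c['pose'],4).tolist())
pickle.dump(d,open('d0.pkl','wb'))
E
```

```text
0.0 [0.16083838 0.65494894 0.23034311] [-2.92466879e-05  1.20076093e-01  9.92764280e-01 -9.02437651e-04] 0.9993371136669067
scene [[458.4097634565004, 0.0, 322.5323918316608], [0.0, 458.4097634565004, 241.42339177981307], [0.0, 0.0, 1.0]] [[0.7877, 0.4893, -0.3742, 0.8445], [0.616, -0.6225, 0.4828, -0.3391], [0.0033, -0.6108, -0.7918, 0.6408], [0.0, 0.0, 0.0, 1.0]]
top [[481.80392530649425, 0.0, 316.1614165929255], [0.0, 481.80392530649425, 231.97300059861735], [0.0, 0.0, 1.0]] [[0.0194, -0.9951, 0.0973, 0.5016], [-0.9998, -0.0192, 0.0035, 0.024], [-0.0017, -0.0974, -0.9952, 1.0673], [0.0, 0.0, 0.0, 1.0]]
```

View pics/scene0.png

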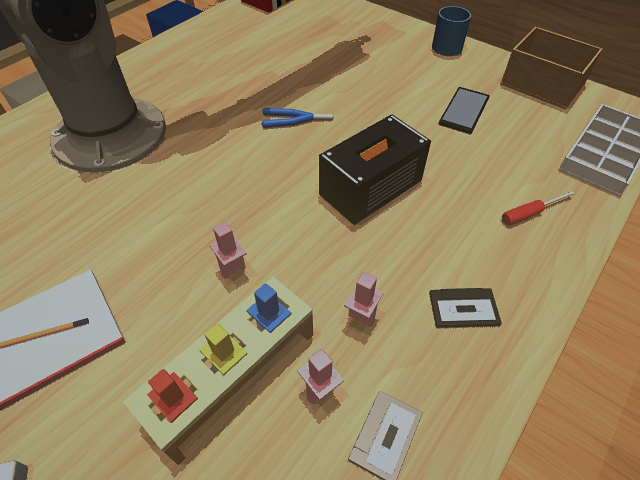

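View pics/top0.png

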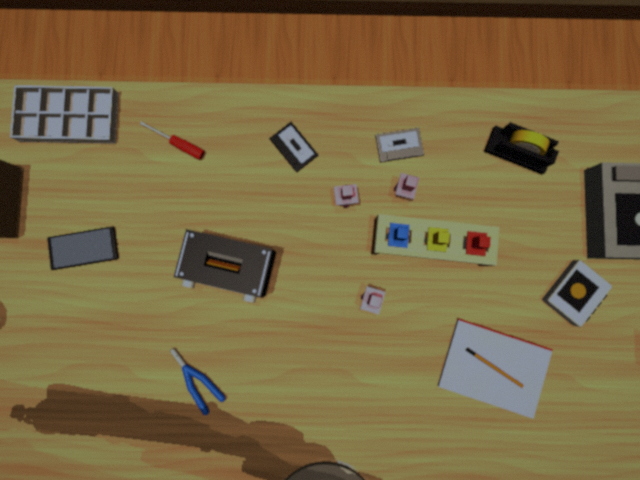

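Candidates for the blade: blue handle in the stand at scene (267,300) / top (400,234), yellow (222,345), red (172,393). Pink look-alikes stand on the table at scene (228,245), (365,297) and (320,375). I choose the blue one in the stand. The player's slot is at top (223,262), with orange on the side nearest the robot. Next is a close crop to check.

Run:
```python
import cv2, numpy as np, pickle
d=pickle.load(open('d0.pkl','rb'))
t=d['top']['img'][:,:,::-1]
a=cv2.resize(t[222:306,165:285],None,fx=5,fy=5,interpolation=cv2.INTER_CUBIC) #600x420
b=cv2.resize(d['top']['img'][208:270,368:503,::-1],None,fx=5,fy=5,interpolation=cv2.INTER_CUBIC)#675x310
out=np.zeros((600,800,3),np.uint8)
a=cv2.resize(t[228:304,170:280],None,fx=4,fy=4,interpolation=cv2.INTER_CUBIC);b=cv2.resize(t[208:270,368:503],None,fx=4,fy=4,interpolation=cv2.INTER_CUBIC)
out[:a.shape[0],:a.shape[1]]=a; out[310:310+b.shape[0],:b.shape[1]]=b
cv2.imwrite('pics/crop1.png',out)
```

```text
(no output)
```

View pics/crop1.png

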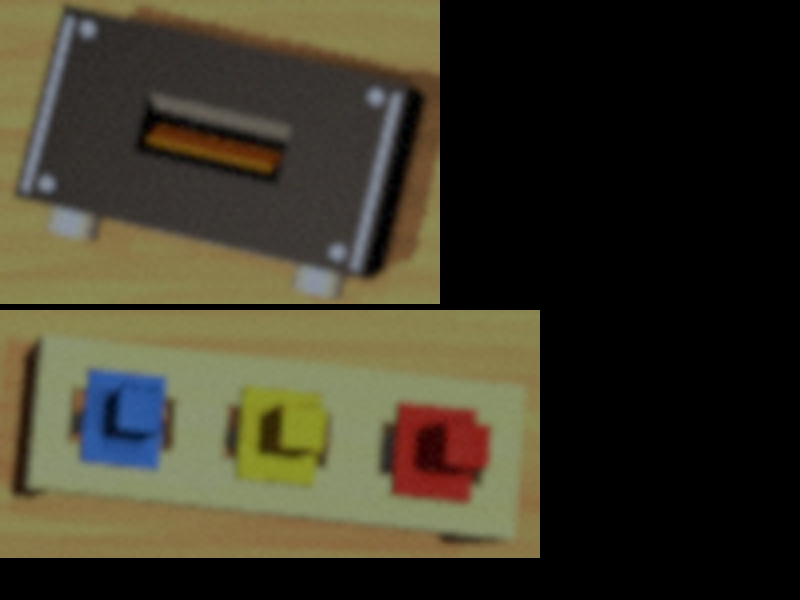

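The crop confirms the blue blade in the left slot of the stand. Its 48 mm collar side runs along world x. The orange pad is on the lower (−x) side of the player's slot.

```bash
cat > h.py <<'E'
import numpy as np, cv2
def ray(c,uv,z):
    K=np.array(c['camera_matrix']);P=np.array(c['pose'])
    uv=np.atleast_2d(uv).astype(float)
    r=np.c_[uv,np.ones(len(uv))]@np.linalg.inv(K).T@P[:3,:3].T
    return P[:3,3]+r*((z-P[2,3])/r[:,2])[:,None]
def proj(c,X):
    K=np.array(c['camera_matrix']);P=np.array(c['pose'])
    x=(np.atleast_2d(X)-P[:3,3])@P[:3,:3]@K.T
    return x[:,:2]/x[:,2:]
E
python3 - <<'E'
from h import *
import pickle
d=pickle.load(open('d0.pkl','rb'));T=d['top'];S=d['scene']
np.set_printoptions(precision=4,suppress=True)
f=lambda p,ox,oy:(np.array(p,float)+.5)/4-.5+[ox,oy]
scr=ray(T,f([(88,29),(375,96),(338,251),(46,183)],170,228),.1)[:,:2]
print('screws',scr,'c',scr.mean(0)); e=scr[1]-scr[0]+scr[2]-scr[3];print('yaw of -y axis',np.degrees(np.arctan2(e[0],-e[1])))
sl=ray(T,f([(150,92),(292,125),(282,178),(138,150)],170,228),.1)[:,:2];print('slot',sl,sl.mean(0))
yv=-e/np.linalg.norm(e);xv=np.array([yv[1],-yv[0]]);print('xv',xv,'slot corners in screw frame',(sl-scr.mean(0))@np.c_[xv,yv])
st=ray(T,f([(42,25),(525,77),(512,230),(28,177)],368,208),.08)[:,:2];print('stand c',st.mean(0));e=st[1]-st[0]+st[2]-st[3];print('yaw',np.degrees(np.arctan2(e[0],-e[1])),np.linalg.norm(e)/2)
co=ray(T,f([(88,60),(165,68),(158,158),(80,152)],368,208),.084)[:,:2];print('collar',co.mean(0));e=co[1]-co[0]+co[2]-co[3];print('yaw',np.degrees(np.arctan2(e[0],-e[1])))
# colour collars from both cams: blue mask top & scene
for n,c in d.items():
    h=cv2.cvtColor(c['img'],cv2.COLOR_RGB2HSV)
    m=((h[...,0]>100)&(h[...,0]<125)&(h[...,1]>120)&(h[...,2]>60)).astype(np.uint8)
    k,l,s,ce=cv2.connectedComponentsWithStats(m)
    for i in range(1,k):
        if s[i,4]>60: print(n,s[i],ce[i])
E
```

```text
screws [[0.5855 0.2785]
 [0.5545 0.1327]
 [0.4769 0.1489]
 [0.5078 0.2961]] c [0.5312 0.214 ]
yaw of -y axis -11.937898928424037
slot [[0.5544 0.2459]
 [0.5392 0.174 ]
 [0.5126 0.178 ]
 [0.5252 0.2507]] [0.5328 0.2122]
xv [ 0.9784 -0.2069] slot corners in screw frame [[ 0.0161  0.036 ]
 [ 0.0161 -0.0376]
 [-0.0108 -0.0391]
 [-0.0135  0.0346]]
stand c [ 0.5877 -0.2205]
yaw -5.131441907930865 0.24912650271638503
collar [ 0.5949 -0.1409]
yaw -4.091694317567171
scene [146   0  56  37 982] [170.001   15.6792]
scene [262 108  51  18 496] [286.2016 115.8548]
scene [254 284  22  19 226] [264.7257 292.6814]
scene [247 302  44  30 444] [268.9347 316.3536]
top [388 224  21  23 401] [398.2918 234.9676]
top [182 365  43  49 633] [199.7551 386.5861]
```

Run:
```python
from h import *
import pickle
d=pickle.load(open('d0.pkl','rb'))
def box(o,yaw,x0,x1,y0,y1,z):
    c,s=np.cos(yaw),np.sin(yaw);p=np.array([(x0,y0),(x1,y0),(x1,y1),(x0,y1)])
    return np.c_[p@np.array([[c,s],[-s,c]])+o,np.full(4,z)]
yp,ys=np.radians(-11.94),np.radians(-5.1)
O=np.array([.536,.2125]);B=np.array([.5949,-.1409])
bs=[box(O,yp,-.055,.045,-.09,.09,.1),box(O,yp,-.011,.011,-.037,.037,.1),box(B,ys,-.024,.024,-.02,.02,.084),box(B,ys,-.011,.011,-.011,.011,.134)]
out=np.zeros((600,800,3),np.uint8);
for n,crops in {'scene':[(310,105,130,130,0,0),(235,270,95,75,0,300)],'top':[(165,222,125,90,400,0),(375,210,60,60,400,300)]}.items():
    im=d[n]['img'][:,:,::-1]
    for u,v,w,h,X,Y in crops:
        k=min(400/w,300/h);cr=cv2.resize(im[v:v+h,u:u+w],None,fx=k,fy=k,interpolation=cv2.INTER_CUBIC)
        for b in bs:
            q=(proj(d[n],b)-[u,v]+.5)*k-.5
            cv2.polylines(cr,[np.round(q).astype(int)],True,(0,255,0),1)
        hh,ww=cr.shape[:2];out[Y:Y+hh,X:X+ww]=cr[:600-Y,:800-X]
cv2.imwrite('pics/ov1.png',out)
```

```text
(no output)
```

View pics/ov1.png

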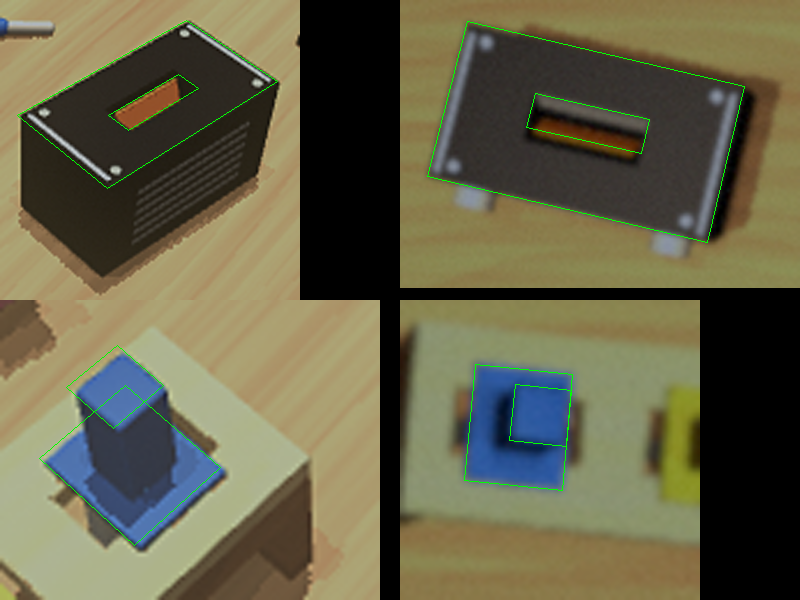

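```bash
cat > go.py <<'E'
import sys
from station import get_obs
import numpy as np
from scipy.spatial.transform import Rotation as R
def go(x,y,z,yaw):
    """yaw: angle of tool y axis in world, deg (half turn alike)"""
    o=get_obs();w,a,b,c=o['tool_rot'];r=R.from_quat([a,b,c,w])
    best=None
    for k in(0,180):
        t=np.radians(yaw+k);ty=np.array([np.cos(t),np.sin(t),0]);tz=np.array([0,0,-1.]);tx=np.cross(ty,tz)
        v=(r.inv()*R.from_matrix(np.c_[tx,ty,tz])).as_rotvec(degrees=True)
        if best is None or np.linalg.norm(v)<np.linalg.norm(best):best=v
    print('t',round(o['t'],2),'pos',np.round(o['eef_pos'],4),'shift',np.round(r.inv().apply(np.array([x,y,z])-o['eef_pos']),4),'turn',np.round(best,2),'F',np.round(o['contact_force'],1),'w',round(o['gripper_width'],3),'g',np.round(o['grasp_force'],1),'q7',round(o['q'][6],2))
if __name__=='__main__':go(*map(float,sys.argv[1:]))
E
python3 go.py 0.595 -0.141 0.23 -5.1
```

```text
t 0.1 pos [0.1609 0.655  0.2304] shift [-0.6114 -0.6695  0.0016] turn [-7.000e-02  7.000e-02  8.131e+01] F [-0.1 -0.3 -1. ] w 0.999 g 0.0 q7 -0.08
```

>>> arm_command:
  commands: [-0.61,-0.67,0.0,0,0,81.3,1,-0.61,-0.67,0.0,0,0,81.3,1,-0.61,-0.67,0.0,0,0,81.3,1,-0.61,-0.67,0.0,0,0,81.3,1,-0.61,-0.67,0.0,0,0,81.3,1,-0.61,-0.67,0.0,0,0,81.3,1,-0.61,-0.67,0.0,0,0,81.3,1,-0.61,-0.67,0.0,0,0,81.3,1]
  force: 60

```text
t: 0.9
eef_pos: [0.3524, 0.302, 0.2312]
tool_rot: [-0.0, 0.662, 0.75, -0.0]
contact_force: [1.8, 0.2, 0.1]
gripper_width: 0.997
grasp_force: 0.0
```

```bash
python3 go.py 0.595 -0.141 0.23 -5.1
```

```text
t 0.9 pos [0.3524 0.302  0.2312] shift [-0.4696  0.186   0.0011] turn [-2.000e-02 -1.000e-02  1.221e+01] F [1.8 0.2 0.1] w 0.997 g 0.0 q7 -0.66
```

>>> arm_command:
  commands: [-0.47,0.186,0.0,0,0,12.2,1,-0.47,0.186,0.0,0,0,12.2,1,-0.47,0.186,0.0,0,0,12.2,1,-0.47,0.186,0.0,0,0,12.2,1,-0.47,0.186,0.0,0,0,12.2,1,-0.47,0.186,0.0,0,0,12.2,1,-0.47,0.186,0.0,0,0,12.2,1,-0.47,0.186,0.0,0,0,12.2,1]

```text
t: 1.7
eef_pos: [0.5466, -0.0473, 0.2311]
tool_rot: [-0.0, 0.736, 0.677, 0.0]
contact_force: [1.4, 1.2, -0.1]
gripper_width: 0.999
grasp_force: 0.0
```

```bash
python3 go.py 0.595 -0.141 0.23 -5.1
```

```text
t 1.7 pos [ 0.5466 -0.0473  0.2311] shift [-0.0894  0.056   0.0011] turn [-0.01 -0.02  0.38] F [ 1.4  1.2 -0.1] w 0.999 g 0.0 q7 0.12
```

>>> arm_command:
  commands: [-0.089,0.056,0.0,0,0,0.4,1,-0.089,0.056,0.0,0,0,0.4,1,-0.089,0.056,0.0,0,0,0.4,1,-0.089,0.056,0.0,0,0,0.4,1,-0.089,0.056,0.0,0,0,0.4,1,-0.089,0.056,0.0,0,0,0.4,1]

```text
t: 2.3
eef_pos: [0.5942, -0.1367, 0.231]
tool_rot: [-0.001, 0.737, 0.676, 0.0]
contact_force: [0.1, 0.5, 1.2]
gripper_width: 0.998
grasp_force: 0.0
```

Run:
```python
from go import go
from h import *
from station import read_camera
import pickle
c=read_camera('wrist');pickle.dump(c,open('w1.pkl','wb'))
go(.595,-.141,.092,-5.1)
im=c['img'][:,:,::-1].copy()
def box(o,yaw,a,b,z):
    cc,s=np.cos(yaw),np.sin(yaw);p=np.array([(-a,-b),(a,-b),(a,b),(-a,b)]);return np.c_[p@np.array([[cc,s],[-s,cc]])+o,np.full(4,z)]
B=np.array([.595,-.141]);ys=np.radians(-5.1)
for b in(box(B,ys,.024,.02,.084),box(B,ys,.011,.011,.134)):cv2.polylines(im,[np.round(proj(c,b)).astype(int)],True,(0,255,0),1)
cv2.imwrite('pics/w1.png',im)
```

```text
t 2.35 pos [ 0.5943 -0.1368  0.2312] shift [-0.0043  0.0011  0.1392] turn [-0.03 -0.07  0.11] F [-0.  -0.5  0.3] w 1.005 g 0.0 q7 0.31
```

View pics/w1.png

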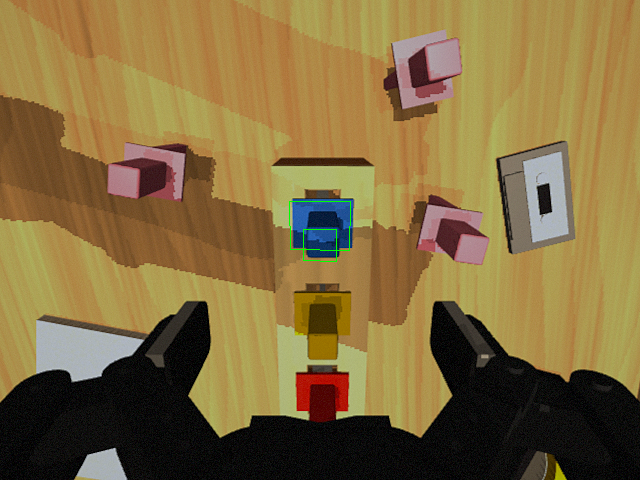

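The wrist view with the overlay matches: blue collar at (322,225), handle top at (321,243). The fingers straddle x, and the nearest pink handle at (470,240) is clear. I'll descend and grasp.

>>> arm_command:
  commands: [-0.004,0.001,0.02,0,0,0,1,-0.004,0.001,0.06,0,0,0,1,-0.004,0.001,0.1,0,0,0,1,-0.004,0.001,0.125,0,0,0,1,-0.004,0.001,0.139,0,0,0,1,-0.004,0.001,0.139,0,0,0,1,-0.004,0.001,0.139,0,0,0,1,-0.004,0.001,0.139,0,0,0,1]

```text
t: 3.15
eef_pos: [0.5964, -0.1432, 0.094]
tool_rot: [0.001, 0.738, 0.675, 0.001]
contact_force: [-0.0, 1.6, 0.4]
gripper_width: 1.001
grasp_force: 0.0
```

```bash
python3 go.py 0.595 -0.141 0.092 -5.1
```

```text
t 3.15 pos [ 0.5964 -0.1432  0.094 ] shift [ 0.002  -0.0016  0.002 ] turn [ 0.17 -0.   -0.04] F [-0.   1.6  0.4] w 1.001 g 0.0 q7 0.42
```

>>> arm_command:
  commands: [0.002,-0.002,0.001,0,0,0,1,0.002,-0.002,0.001,0,0,0,0.4,0.002,-0.002,0.001,0,0,0,0,0.002,-0.002,0.001,0,0,0,0,0.002,-0.002,0.001,0,0,0,0,0.002,-0.002,0.001,0,0,0,0,0.002,-0.002,0.001,0,0,0,0,0.002,-0.002,0.001,0,0,0,0]
  force: 60

```text
t: 3.95
eef_pos: [0.5937, -0.141, 0.0916]
tool_rot: [0.0, 0.738, 0.675, 0.0]
contact_force: [0.5, -0.6, 2.2]
gripper_width: 0.25
grasp_force: 59.1
```

```bash
python3 go.py 0.595 -0.141 0.23 -5.1
```

```text
t 3.95 pos [ 0.5937 -0.141   0.0916] shift [ 0.0002  0.0014 -0.1384] turn [ 0.04  0.01 -0.06] F [ 0.5 -0.6  2.2] w 0.25 g 59.1 q7 0.42
```

Gripped (opening 0.25 ≈ 22 mm, 59 N). I'll lift straight up.

>>> arm_command:
  commands: [0,0,-0.01,0,0,0,0,0,0,-0.03,0,0,0,0,0,0,-0.055,0,0,0,0,0,0,-0.08,0,0,0,0,0,0,-0.1,0,0,0,0,0,0,-0.11,0,0,0,0,0,0,-0.11,0,0,0,0,0,0,-0.11,0,0,0,0]

```text
t: 4.75
eef_pos: [0.5928, -0.1405, 0.2006]
tool_rot: [-0.001, 0.738, 0.675, -0.0]
contact_force: [0.2, -0.4, -1.1]
gripper_width: 0.254
grasp_force: 58.7
```

```bash
python3 go.py 0.536 0.2125 0.22 -11.9
```

```text
t 4.75 pos [ 0.5928 -0.1405  0.2006] shift [ 0.3465 -0.0882 -0.0192] turn [-0.07 -0.01  6.76] F [ 0.2 -0.4 -1.1] w 0.254 g 58.7 q7 0.34
```

>>> arm_command:
  commands: [0.04,-0.01,-0.019,0,0,2,0,0.08,-0.02,-0.019,0,0,4,0,0.12,-0.031,-0.019,0,0,6,0,0.16,-0.041,-0.019,0,0,6.8,0,0.2,-0.051,-0.019,0,0,6.8,0,0.24,-0.061,-0.019,0,0,6.8,0,0.28,-0.071,-0.019,0,0,6.8,0,0.31,-0.079,-0.019,0,0,6.8,0]

```text
t: 5.55
eef_pos: [0.5409, 0.178, 0.2188]
tool_rot: [-0.001, 0.776, 0.631, -0.001]
contact_force: [1.0, -0.6, -0.7]
gripper_width: 0.252
grasp_force: 58.9
```

```bash
python3 go.py 0.536 0.2125 0.22 -11.9
```

```text
t 5.55 pos [0.5409 0.178  0.2188] shift [ 0.0328 -0.0118 -0.0012] turn [-0.14  0.06  0.1 ] F [ 1.  -0.6 -0.7] w 0.252 g 58.9 q7 -0.38
```

>>> arm_command:
  commands: [0.015,-0.006,-0.001,0,0,0,0,0.028,-0.01,-0.001,0,0,0,0,0.028,-0.01,-0.001,0,0,0,0,0.028,-0.01,-0.001,0,0,0,0,0.028,-0.01,-0.001,0,0,0,0,0.028,-0.01,-0.001,0,0,0,0]

```text
t: 6.15
eef_pos: [0.5389, 0.2028, 0.2214]
tool_rot: [0.0, 0.778, 0.629, -0.0]
contact_force: [0.1, -0.6, -1.2]
gripper_width: 0.247
grasp_force: 58.9
```

Run:
```python
from go import go
from h import *
from station import read_camera,get_obs
import pickle
go(.535,.2127,.19,-11.9)
o=get_obs();p=np.array(o['eef_pos'])
d={n:read_camera(n) for n in('scene','top')};pickle.dump(d,open('d1.pkl','wb'))
def box(o,yaw,x0,x1,y0,y1,z):
    c,s=np.cos(yaw),np.sin(yaw);q=np.array([(x0,y0),(x1,y0),(x1,y1),(x0,y1)])
    return np.c_[q@np.array([[c,s],[-s,c]])+o,np.full(4,z)]
yp=np.radians(-11.94);O=np.array([.536,.2125]);G=p[:2];zo=p[2]-.0116
bs=[box(O,yp,-.055,.045,-.09,.09,.1),box(O,yp,-.011,.011,-.037,.037,.1),box(G,yp,-.024,.024,-.02,.02,zo),box(G,yp,-.005,.005,-.02,.02,zo-.06),box(G,yp,-.011,.011,-.011,.011,zo+.054)]
out=np.zeros((600,800,3),np.uint8)
for n,X in(('scene',0),('top',400)):
    c=d[n];u,v=(proj(c,np.r_[p[:2],.14])[0]-[65,75]).astype(int)
    cr=cv2.resize(c['img'][v:v+150,u:u+130,::-1],(400,462),interpolation=cv2.INTER_CUBIC);k=400/130
    for b in bs:cv2.polylines(cr,[np.round((proj(c,b)-[u,v]+.5)*k-.5).astype(int)],True,(0,255,0),1)
    out[:462,X:X+400]=cr
cv2.imwrite('pics/ov2.png',out[:462])
```

```text
t 6.15 pos [0.5389 0.2028 0.2214] shift [ 0.0089 -0.0059  0.0314] turn [ 0.01  0.01 -0.19] F [ 0.1 -0.6 -1.2] w 0.247 g 58.9 q7 -0.43
```

View pics/ov2.png

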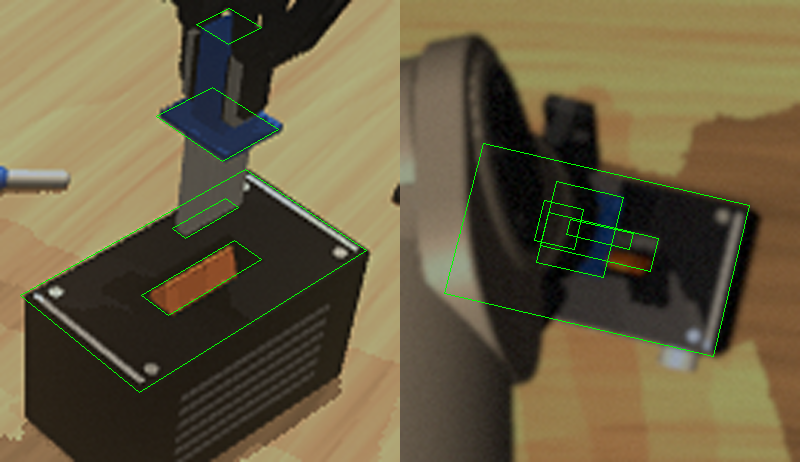

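The held blade matches the model in the scene view: collar about (220,125), tip about (205,220). The slot mouth is at (200,278). I'll align over it, then lower to just inside the mouth.

>>> arm_command:
  commands: [0.009,-0.006,0.0,0,0,0,0,0.009,-0.006,0.0,0,0,0,0,0.009,-0.006,0.015,0,0,0,0,0.009,-0.006,0.03,0,0,0,0,0.009,-0.006,0.04,0,0,0,0,0.009,-0.006,0.04,0,0,0,0,0.009,-0.006,0.04,0,0,0,0]

```text
t: 6.95
eef_pos: [0.5345, 0.2141, 0.1808]
tool_rot: [0.0, 0.777, 0.629, -0.001]
contact_force: [1.1, 0.6, -1.4]
gripper_width: 0.251
grasp_force: 58.9
```

```bash
python3 go.py 0.535 0.2127 0.112 -11.9
```

```text
t 6.95 pos [0.5345 0.2141 0.1808] shift [-0.0012  0.0009  0.0688] turn [-0.03  0.05 -0.08] F [ 1.1  0.6 -1.4] w 0.251 g 58.9 q7 -0.42
```

>>> arm_command:
  commands: [-0.001,0.0,0.006,0,0,0,0,-0.001,0.0,0.012,0,0,0,0,-0.001,0.0,0.018,0,0,0,0,-0.001,0.0,0.024,0,0,0,0,-0.001,0.0,0.028,0,0,0,0,-0.001,0.0,0.032,0,0,0,0,-0.001,0.0,0.034,0,0,0,0]

```text
t: 7.65
eef_pos: [0.535, 0.2138, 0.1478]
tool_rot: [-0.0, 0.777, 0.63, 0.001]
contact_force: [-0.0, 0.4, 4.5]
gripper_width: 0.251
grasp_force: 59.8
```

```bash
python3 go.py 0.535 0.2127 0.112 -11.9
```

```text
t 7.65 pos [0.535  0.2138 0.1478] shift [-0.0011  0.0002  0.0358] turn [ 0.04 -0.06 -0.06] F [-0.   0.4  4.5] w 0.251 g 59.8 q7 -0.38
```

Contact has begun: 4.5 N of vertical drag and almost no side force. I'll push on slowly.

>>> arm_command:
  commands: [0,0.0,0.004,0,0,0,0,0,0.0,0.008,0,0,0,0,0,0.0,0.011,0,0,0,0,0,0.0,0.014,0,0,0,0,0,0.0,0.017,0,0,0,0,0,0.0,0.02,0,0,0,0,0,0.0,0.023,0,0,0,0,0,0,0.025,0,0,0,0]

```text
t: 8.45
eef_pos: [0.5347, 0.2133, 0.1221]
tool_rot: [0.0, 0.777, 0.63, 0.0]
contact_force: [2.9, 0.4, 1.9]
gripper_width: 0.255
grasp_force: 59.3
```

```bash
python3 go.py 0.535 0.2127 0.112 -11.9
```

```text
t 8.45 pos [0.5347 0.2133 0.1221] shift [-0.0006  0.0004  0.0101] turn [ 0.04 -0.   -0.07] F [2.9 0.4 1.9] w 0.255 g 59.3 q7 -0.36
```

>>> arm_command:
  commands: [0,0.0,0.003,0,0,0,0,0,0.0,0.006,0,0,0,0,0,0.0,0.008,0,0,0,0,0,0.0,0.01,0,0,0,0,0,0.0,0.011,0,0,0,0,0,0.0,0.011,0,0,0,0]

```text
t: 9.05
eef_pos: [0.5346, 0.2134, 0.1115]
tool_rot: [0.0, 0.777, 0.63, 0.0]
contact_force: [4.5, -2.4, 3.2]
gripper_width: 0.249
grasp_force: 59.4
```

```bash
python3 go.py 0.535 0.2127 0.112 -11.9
```

```text
t 9.05 pos [0.5346 0.2134 0.1115] shift [-0.0006  0.0005 -0.0005] turn [ 0.02 -0.01 -0.06] F [ 4.5 -2.4  3.2] w 0.249 g 59.4 q7 -0.35
```

>>> arm_command:
  commands: [0,0,0.001,0,0,0,0,0,0,0.002,0,0,0,0,0,0,0.002,0,0,0,0,0,0,0.002,0,0,0,0]

```text
t: 9.45
eef_pos: [0.5346, 0.2134, 0.1114]
tool_rot: [-0.001, 0.777, 0.629, 0.0]
contact_force: [-3.8, -4.4, 22.5]
gripper_width: 0.246
grasp_force: 62.2
```

Seated: it stopped at TCP z = 0.1114 while the force rose to 22 N. I'll ease off and open.

>>> arm_command:
  commands: [0,0,-0.001,0,0,0,0,0,0,-0.001,0,0,0,0.35,0,0,-0.001,0,0,0,0.6,0,0,-0.001,0,0,0,1,0,0,-0.001,0,0,0,1,0,0,-0.001,0,0,0,1,0,0,-0.001,0,0,0,1,0,0,-0.001,0,0,0,1]

```text
t: 10.25
eef_pos: [0.5343, 0.2135, 0.1102]
tool_rot: [-0.0, 0.777, 0.63, -0.0]
contact_force: [-0.1, -0.3, -0.3]
gripper_width: 1.002
grasp_force: 0.0
```

```bash
python3 go.py 0.535 0.2127 0.25 -11.9
```

```text
t 10.25 pos [0.5343 0.2135 0.1102] shift [-0.0006  0.0008 -0.1398] turn [-0.01  0.01 -0.05] F [-0.1 -0.3 -0.3] w 1.002 g 0.0 q7 -0.35
```

>>> arm_command:
  commands: [0,0,-0.01,0,0,0,1,0,0,-0.03,0,0,0,1,0,0,-0.06,0,0,0,1,0,0,-0.1,0,0,0,1,-0.05,0,-0.13,0,0,0,1,-0.1,0,-0.14,0,0,0,1,-0.15,0,-0.14,0,0,0,1,-0.15,0,-0.14,0,0,0,1]

```text
t: 11.05
eef_pos: [0.5023, 0.0601, 0.2519]
tool_rot: [0.0, 0.78, 0.626, 0.001]
contact_force: [0.3, -0.1, -0.2]
gripper_width: 0.998
grasp_force: 0.0
```

Run:
```python
from h import *
from station import read_camera
d={n:read_camera(n) for n in('scene','top')}
def box(o,yaw,x0,x1,y0,y1,z):
    c,s=np.cos(yaw),np.sin(yaw);q=np.array([(x0,y0),(x1,y0),(x1,y1),(x0,y1)])
    return np.c_[q@np.array([[c,s],[-s,c]])+o,np.full(4,z)]
yp=np.radians(-11.94);G=np.array([.535,.2127])
bs=[box(G,yp,-.024,.024,-.02,.02,.104),box(G,yp,-.011,.011,-.011,.011,.154)]
out=np.zeros((480,800,3),np.uint8)
im=d['scene']['img'][60:440,100:460,::-1].copy();out[:380,:360]=im
c=d['scene'];u,v=(proj(c,np.r_[G,.12])[0]-[50,50]).astype(int)
cr=cv2.resize(c['img'][v:v+100,u:u+100,::-1],(400,400),interpolation=cv2.INTER_CUBIC)
for b in bs:cv2.polylines(cr,[np.round((proj(c,b)-[u,v]+.5)*4-.5).astype(int)],True,(0,255,0),1)
out[:400,380:780]=cr
cv2.imwrite('pics/end.png',out)
```

```text
(no output)
```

View pics/end.png

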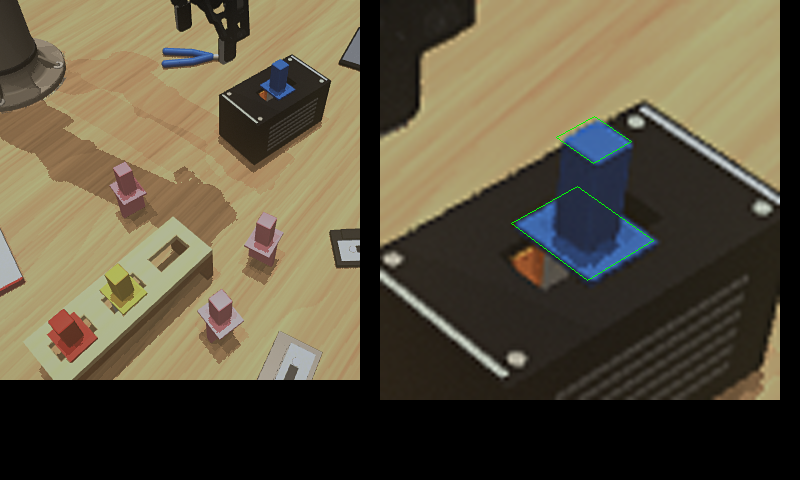

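The blue blade stands upright in the slot with its collar on the player's top, at crop (585,240) and matching the target overlay. The yellow and red blades are undisturbed and the gripper is clear. I'm handing in.

```bash
python3 -c "
from station import hand_in
print(hand_in())"
```

```text
the job is handed in; nothing more can be done
None
```

The job is handed in (no verdict was returned): in the last picture the blue blade stands upright in the player's slot, its collar on the top and the gripper clear, with yellow and red still in the stand.

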